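# Slide a button cell home in a kitchen scale

## Robot

A 6-joint arm with a two-finger parallel gripper is mounted at the origin on a cart in front of the work surface, level with it; the furniture and walls round the work are solid. World frame = base frame: x ahead of the robot, y to its left, z up, the work surface at z = 0. Lengths are in mm, angles in rad, forces in N, time in s.
With the tool pointing down it reaches from about 275 to 750 mm from the base axis. Payload 10.2 kg.
Tool frame: the origin (TCP) lies at the very end of the fingers, on their centre line; the grasp point (between the pads) lies ctrl.grip_depth behind it (ctrl.grip_depth is the distance from the TCP to the grasp point, in mm); z points along the fingers, y is the direction in which the jaws open and shut (so a half turn about z gives the same grasp; the last joint's range is limited). The gripper opens to 85 mm and grips with 20 to 120 N. Pads are 22 mm wide; open, the fingers measure 114 mm over their backs; the gripper's body (76 mm by 85 mm) begins 54 mm behind the grasp point. The pads swing forward as they close: fully open they stand 13 mm farther back than shut.
Start: joints at [-1.452, 0.313, 1.498, -0, 1.331, -0.223], TCP at [175.959, -494.641, 231.294] pointing down, gripper open.
Joint ranges: [-2.94, 2.94], [-0.97, 2.17], [0.19, 2.56], [-1.23, 4.37], [0.02, 3.11], [-2.88, 2.88]. Speed limits (rad/s): [2.39, 2.39, 3.01, 3.14, 3.14, 3.14].

## Interface

Orientations are given as a unit quaternion [w, x, y, z].
In Python, from rig import telemetry, eyes, ctrl, nets gives the robot as it stands. The module is installed in compiled form; this text tells all that it offers.
- The arm moves only by the tool drive_tool, never from a script. Its argument "series" is text: rows parted by semicolons, each of 7 numbers parted by spaces: the shift along the tool's x, y, z normalised to -1 to 1, where 1 is 0.12 m, then the turn, a rotation vector about the tool's x, y, z normalised to -1 to 1, where 1 is 0.5 rad, then the opening, from 0 (shut) to 1 (fully open). In form: tx ty tz wx wy wz hand; .... A call has 1 to 20 rows; each row is the pose to reach, as a shift and turn from the pose measured when the call began, along the tool's axes at that moment; what a row does not reach only later rows make up. A row lasts 1/10 s, in which the tool goes at most 50 mm and 8.59 degrees, less where a joint would pass 70% of its speed; a pose out of reach is approached as far as the arm can. A call with a number of a shift or a turn outside -1 to 1 is refused whole. A call with a gripper value outside its range is refused whole. The fingers move at their own pace and stop on an object; "newtons" is the grip in N (left out, the last holds). Time passes only in rows, so rows that repeat a pose let the fingers close. It gives the time, the measured TCP pose, the force and the opening at its end, in the units of the state.
- telemetry.sense(): the state, without advancing time (a new reading comes with each control period).
- eyes.capture(name): name is "scene" or "side" or "wrist"; returns a dict with "frame" (384x512x3 uint8, red, green, blue), "fx", "fy", "cx", "cy" (pixels), "D" ([k1, k2, p1, p2, k3] as OpenCV has them; the pictures are not rectified), "view" (4x4, takes a point from world to camera coordinates). Camera axes: x right, y up, looking along -z (the intrinsics and any distortion apply to the point x, -y, -z); pixel columns grow to the right and rows downward; lengths in mm; the calibration is good to about 2 mm. A picture is of the moment at which its call begins. There is no depth.
- ctrl.finish_job(): hands the job in, once; it reports no verdict.
Trained networks look in a picture, given as the dict that the camera call returned (one of the last four; its "shot" number tells which), for a name from the list of things; names that differ only in an ending like _2 or _b are one class to them, and where a whole thing is asked for, a point or a joint stands for the part that bears it (a point fixed in the world has none). Each returns a list of dicts, best first, with "confidence" (0 to 1); they miss things now and then, are a little off and sometimes report something else, mostly with a low value. They report only what shows in the picture. A call takes as long as a camera call.
- nets.spot_in(name, picture): "rect" ([left, top, right, bottom] in pixels, round what is visible of it).
The state is a dict: "time_s": time; "joints": joint angles; "dq": joint speeds; "tau": joint torques, N m; "eef_pos": TCP position; "ee_rot": TCP orientation; "force": force on the tool from outside, world axes, zero at the start; "wrist_torque": the same for the moment, N m; "grip_width": opening from 0.0 (shut) to 1.0 (fully open).
Only numpy, scipy, OpenCV 4.12 (cv2) and the standard library are available. Lean on these libraries where they do the work, as an engineer would, in place of code of your own. Each camera call takes 0.05 s, during which the arm holds its last target. There are 200 camera calls.

## Task

The kitchen scale lies face down with its battery cover off. Pick up the round button cell, lay it flat on the end of the long metal battery plate that is nearer to you, short of the round pocket, then slide it gently along the plate, without lifting it again, until it drops into the pocket and lies flat and fully home. Never press or push hard on the scale, leave the candle and the pencil battery where they are, and let go at the end.

Things in the scene. Friction and masses are not known exactly. Their poses are not given: they have to be found in the camera images.
- scale: Kitchen scale lying face down, fixed, 250 x 180 mm. Origin: centre of its lowest face, on the worktop; x along its long side away from the robot (within 0.4 rad), y left, z up. On it a flat metal battery plate, 170 mm (along x) by 62 mm, centred on y = 0, clamped fast; its top is at z = 29 mm. All else is lower: housing 22, rails beside the plate 28, corner feet 27 mm.
- near_end (a point): Point on the plate's top, on the scale's centre line, 48 mm nearer than the scale's centre (axes as the scale): the plain near end where the cell is to be laid. The plate always has plain metal from 15 mm before it to 18 mm beyond it along x.
- search_mid (a point): Point on the plate's top 58 mm beyond near_end. The plate's one round pocket (33 mm across, 5 mm deep, floor at z = 24 mm of the scale, upright wall, chamfer about 1 mm) has its centre on the centre line (y = 0 of the scale), but the plate is clamped elsewhere along x each time: anywhere from 22 mm before this point to 22 mm beyond it. The pocket itself is not measured.
- cell: Button cell: loose steel disc 30 mm across, 10 mm thick (straight side 9 mm, then a 24 mm cap), 25 to 50 g, flat on the worktop at the start. Origin: centre of its underside; z up out of the cap. If loose between the fingers it falls into the pocket by its weight when within 1.5 mm of the centre; then its side stands 4 mm above the plate and the pocket's wall stops a finger that pushes it on.
- tea_light: Bystander: small candle in a metal cup, 38 mm across, 15 mm high, loose on the worktop; origin at the centre of its underside. It and the cell may change places.
- aa_cell: Bystander: pencil-shaped battery, 15 mm across and 50 mm long, lying loose on the worktop; origin under its middle, its length along y.

How it is judged:
By the outcome, as a careful person would: the job done as asked, in the order asked, and still so for the second after the job is handed in, with the robot touching nothing.
It also fails if it takes over 51 s, if anything falls off the work surface, if the arm or the gripper's body presses on something with over 40 N, if the wrist force passes 120 N, or if a joint passes its speed limit or range.

## Working session

There is one attempt and no reset: what is moved stays moved. The work goes in short steps, Python scripts to look and compute and a tool call to move; the robot and the scene stay as the last step left them, time stands still between calls to the robot, and variables do not carry over. Pictures are saved under pics/ and viewed, about 8 in all and at most 12, crops included, and the job is handed in when it is done.

Besides the shell and the picture viewer there is one more tool, called after "Call:" by a JSON object that holds its "method" and its "body", one argument or row to a line. drive_tool: Moves the arm, as the interface text tells. Scaled input: -1 to 1 covers 0.12 m each way for a shift and 0.5 rad each way for a turn. Its arguments: {"type":"object","properties":{"series":{"type":"string"},"newtons":{"type":"number"}},"required":["series"]}

```bash
mkdir -p pics
cat > h.py <<'E'
import numpy as np, cv2
from rig import telemetry, eyes, ctrl, nets
def save(p,name,box=None,k=1):
    im=p["frame"][...,::-1]
    if box: l,t,r,b=box; im=im[t:b,l:r]
    cv2.imwrite("pics/"+name,cv2.resize(im,None,fx=k,fy=k,interpolation=cv2.INTER_CUBIC))
def K(p): return np.array([[p["fx"],0,p["cx"]],[0,p["fy"],p["cy"]],[0,0,1.]])
def toworld(p,uv,z):
    uv=np.asarray(uv,float).reshape(-1,1,2)
    n=cv2.undistortPoints(uv,K(p),np.array(p["D"],float)).reshape(-1,2)
    V=np.array(p["view"]);R=V[:3,:3];c=-R.T@V[:3,3]
    d=np.c_[n[:,0],-n[:,1],-np.ones(len(n))]@R
    return c+d*((z-c[2])/d[:,2])[:,None]
def topix(p,X):
    V=np.array(p["view"]);c=np.atleast_2d(X)@V[:3,:3].T+V[:3,3]
    c=c*[1,-1,-1]
    return cv2.projectPoints(c.astype(float),np.zeros(3),np.zeros(3),K(p),np.array(p["D"],float))[0].reshape(-1,2)
E
python3 - <<'E'
from h import *
s=telemetry.sense();print(s, ctrl.grip_depth)
for n in["scene","side","wrist"]:
    p=eyes.capture(n);save(p,n+"0.png")
    V=np.array(p["view"]);print(n,-V[:3,:3].T@V[:3,3],p["fx"])
    for o in["cell","tea_light","aa_cell","scale"]:
        for d in nets.spot_in(o,p)[:2]:
            r=d["rect"];print(o,np.round(r),round(d["confidence"],2),toworld(p,[(r[0]+r[2])/2,(r[1]+r[3])/2],8)[0].round())
ims=[cv2.imread(f"pics/{n}0.png") for n in("scene","side")]
cv2.imwrite("pics/a.png",cv2.resize(np.vstack(ims),None,fx=.78,fy=.78))
E
```

```text
{'time_s': 0.0, 'joints': array([-1.45238984e+00,  3.13411085e-01,  1.49844215e+00,  1.10272868e-05,
        1.33099681e+00, -2.23419894e-01]), 'dq': array([ 0.00017698, -0.00186397, -0.00199796, -0.0005543 , -0.00023581,
        0.00097153]), 'tau': array([ 5.64650713e-05, -4.12265539e+01, -2.59741294e+01, -1.96023780e-04,
        4.14313894e-03, -1.85411733e-05]), 'eef_pos': array([ 175.93440171, -494.36890522,  230.75307931]), 'ee_rot': array([-6.27549640e-04,  9.85429889e-01,  1.70080976e-01,  3.83433181e-05]), 'force': array([-0.20025954,  0.27882267, -0.2271076 ]), 'wrist_torque': array([-0.06455875, -0.00126497, -0.03231139]), 'grip_width': 1.00069974671656} 18.700000000000003
scene [ 137.53812068 -714.24120155  518.05745685] 495.98022006308355
cell [339. 226. 356. 241.] 0.77 [ 597. -206.    8.]
aa_cell [197. 231. 226. 247.] 0.77 [ 388. -112.    8.]
scale [193. 156. 334. 219.] 0.64 [543. -11.   8.]
side [ 276.30237741 -712.58180052  551.58685353] 352.9555294954009
cell [320. 221. 335. 234.] 0.5 [ 598. -205.    8.]
cell [222. 158. 323. 205.] 0.27 [538.   2.   8.]
tea_light [262. 235. 279. 250.] 0.54 [ 461. -209.    8.]
aa_cell [216. 214. 238. 228.] 0.56 [ 387. -113.    8.]
scale [221. 160. 323. 208.] 0.57 [534.  -7.   8.]
wrist [ 241.59170401 -470.26935495  372.90749863] 266.261458345843
```

View pics/scene0.png

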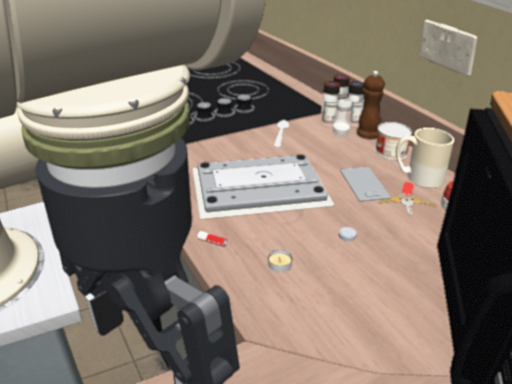

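```bash
cat >> h.py <<'E'
from scipy.spatial.transform import Rotation as Ro
def yaw_tool(s):
    q=s["ee_rot"];return Ro.from_quat([q[1],q[2],q[3],q[0]])
def row(x,y,z,yawx):
    "row values to TCP target with tool down and tool x at world angle yawx (deg)"
    s=telemetry.sense();R=yaw_tool(s)
    a=np.radians(yawx);T=Ro.from_matrix(np.array([[np.cos(a),np.sin(a),0],[np.sin(a),-np.cos(a),0],[0,0,-1]]).T.T)
    d=R.inv().apply(np.array([x,y,z])-s["eef_pos"])/120
    w=(R.inv()*T).as_rotvec()/.5
    m=R.as_matrix()
    print("t",round(s["time_s"],2),"pos",s["eef_pos"].round(1),"xang",np.degrees(np.arctan2(m[1,0],m[0,0])).round(2),"F",s["force"].round(1),"grip",round(s["grip_width"],3))
    print("row",d.round(3),w.round(3))
E
python3 - <<'E'
from h import *
row(597,-206,200,90)
row(597,-206,200,19.58)
p=eyes.capture("scene")
print(toworld(p,[[201,158],[302,155],[203,211],[326,203]],22).round())
p=eyes.capture("wrist");print(np.array(p["view"]).round(3))
E
```

```text
t 0.75 pos [ 176.  -494.6  231.3] xang 19.58 F [1.  0.1 0.1] grip 1.0
row [ 4.112 -1.09   0.261] [ 0.     0.    -2.458]
t 0.75 pos [ 176.  -494.6  231.3] xang 19.58 F [1.  0.1 0.1] grip 1.0
row [ 4.112 -1.09   0.261] [0. 0. 0.]
[[ 472.  129.   22.]
 [ 666.   43.   22.]
 [ 400.  -49.   22.]
 [ 605. -129.   22.]]
[[ 3.35000e-01 -9.42000e-01  0.00000e+00 -5.24146e+02]
 [ 9.05000e-01  3.21000e-01 -2.78000e-01  3.61510e+01]
 [ 2.62000e-01  9.30000e-02  9.61000e-01 -3.77588e+02]
 [ 0.00000e+00  0.00000e+00  0.00000e+00  1.00000e+00]]
```

Call:
{"method": "drive_tool", "body": {
  "series": "1 -0.26 0 0 0 0 1;1 -0.26 0 0 0 0 1;1 -0.26 0 0 0 0 1"
}}

```text
time_s: 1.15
eef_pos: [280.8, -423.0, 231.5]
ee_rot: [-0.0, 0.985, 0.171, 0.0]
force: [-0.2, 0.7, 0.1]
grip_width: 0.998
```

Call:
{"method": "drive_tool", "body": {
  "series": "1 -0.26 0.1 0 0 0 1;1 -0.26 0.1 0 0 0 1;1 -0.26 0.1 0 0 0 1"
}}

```text
time_s: 1.45
eef_pos: [385.4, -351.0, 219.3]
ee_rot: [-0.0, 0.985, 0.172, 0.0]
force: [0.8, -0.8, 0.2]
grip_width: 1.004
```

Call:
{"method": "drive_tool", "body": {
  "series": "1 -0.26 0.1 0 0 -0.8 1;1 -0.26 0.1 0 0 -0.8 1;1 -0.26 0.1 0 0 -0.8 1;1 -0.26 0.1 0 0 -0.8 1"
}}

```text
time_s: 1.85
eef_pos: [489.8, -278.6, 206.8]
ee_rot: [-0.001, 0.93, 0.367, 0.001]
force: [0.9, -0.2, -0.1]
grip_width: 1.002
```

Run:
```python
from h import *
row(597,-206,200,90)
```

```text
t 1.85 pos [ 489.8 -278.6  206.8] xang 43.11 F [ 0.9 -0.2 -0.1] grip 1.002
row [1.065 0.169 0.058] [-0.    -0.004 -1.637]
```

Call:
{"method": "drive_tool", "body": {
  "series": "1 0.17 0.1 0 0 -0.87 1;1 0.17 0.1 0 0 -0.87 1;1 0.17 0.1 0 0 -0.87 1;1 0.17 0.1 0 0 -0.87 1;1 0.17 0.1 0 0 -0.87 1"
}}

```text
time_s: 2.35
eef_pos: [590.9, -211.9, 194.8]
ee_rot: [-0.001, 0.83, 0.558, 0.0]
force: [-0.5, 0.6, -0.6]
grip_width: 1.0
```

Run:
```python
from h import *
p=eyes.capture("wrist");save(p,"w1.png")
for o in["cell","tea_light","scale"]:
    for d in nets.spot_in(o,p)[:2]:
        r=d["rect"];print(o,np.round(r),round(d["confidence"],2),toworld(p,[(r[0]+r[2])/2,(r[1]+r[3])/2],8)[0].round(1))
row(597,-206,100,68)
```

```text
cell [248. 154. 268. 177.] 0.8 [ 598.4 -201.7    8. ]
tea_light [144. 194. 178. 224.] 0.74 [ 458.6 -207.5    8. ]
scale [ 30.   1. 258. 109.] 0.74 [526.  -34.2   8. ]
t 2.55 pos [ 590.7 -212.5  195.4] xang 67.88 F [-0.5 -0.2  0.8] grip 1.002
row [0.069 0.028 0.795] [ 0.001 -0.003 -0.004]
```

View pics/w1.png

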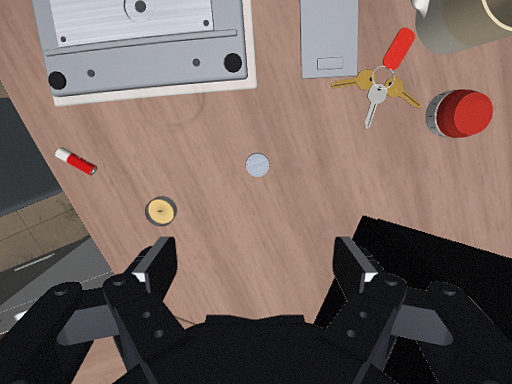

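Call:
{"method": "drive_tool", "body": {
  "series": "0.06 0.03 0.35 0 0 -0.14 0.6;0.06 0.03 0.7 0 0 -0.14 0.6;0.09 0.03 1 0 0 -0.14 0.6;0.09 0.03 1 0 0 -0.14 0.6;0.09 0.03 1 0 0 -0.14 0.6"
}}

```text
time_s: 3.05
eef_pos: [598.3, -204.4, 76.8]
ee_rot: [0.0, 0.81, 0.587, 0.001]
force: [-0.3, -0.2, 0.1]
grip_width: 0.601
```

Run:
```python
from h import *
p=eyes.capture("wrist");save(p,"w2.png")
for d in nets.spot_in("cell",p)[:2]:
    r=d["rect"];print(np.round(r),round(d["confidence"],2),toworld(p,[(r[0]+r[2])/2,(r[1]+r[3])/2],8)[0].round(1))
row(598,-204,20,72)
```

```text
[238. 180. 269. 221.] 0.96 [ 598.1 -200.5    8. ]
t 3.15 pos [ 599.1 -204.7   78.2] xang 71.85 F [ 0.5  0.2 -0.1] grip 0.6
row [ 0.002 -0.013  0.485] [ 0.009 -0.001 -0.005]
```

View pics/w2.png

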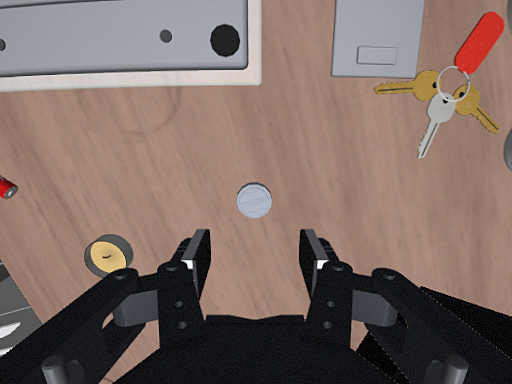

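Call:
{"method": "drive_tool", "body": {
  "series": "0.02 0 0.3 0 0 -0.03 0.47;0.02 0 0.5 0 0 -0.03 0.47;0.02 0 0.6 0 0 -0.03 0.47;0.02 0 0.64 0 0 -0.03 0.47;0.02 0 0.64 0 0 -0.03 0.47"
}}

```text
time_s: 3.65
eef_pos: [600.7, -202.9, 2.4]
ee_rot: [0.002, 0.805, 0.593, 0.002]
force: [-0.0, 0.1, 0.2]
grip_width: 0.471
```

Run:
```python
from h import *
p=eyes.capture("wrist");save(p,"w3.png",(150,150,362,384),2.5)
row(598,-202,1,73)
s=telemetry.sense();print(topix(p,[s["eef_pos"]]))
for d in nets.spot_in("cell",p)[:2]:
    r=d["rect"];print(np.round(r),round(d["confidence"],2),toworld(p,[(r[0]+r[2])/2,(r[1]+r[3])/2],8)[0].round(1))
```

```text
t 3.7 pos [ 600.9 -203.     2.9] xang 72.69 F [-0.3  0.3 -0.3] grip 0.471
row [ 0.001 -0.026  0.015] [ 0.014 -0.    -0.011]
[[256.62887119 242.68662848]]
[227. 214. 276. 267.] 0.94 [ 599.  -198.3    8. ]
```

View pics/w3.png

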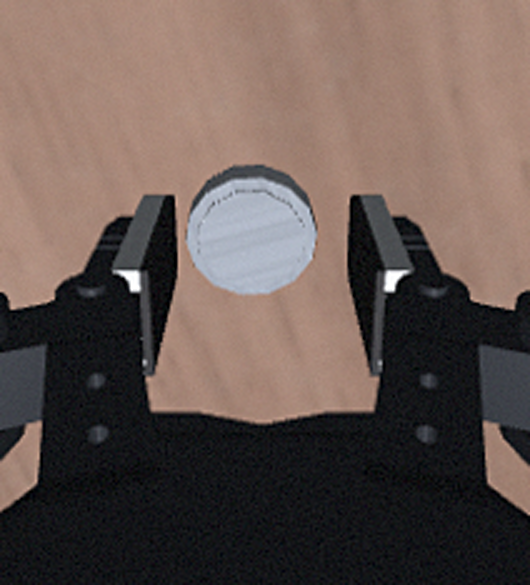

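Call:
{"method": "drive_tool", "body": {
  "series": "0.01 -0.024 0.015 0.014 0 0 0.47;0.01 -0.024 0.015 0.014 0 0 0.47;0.01 -0.024 0.015 0.014 0 0 0.2;0.01 -0.024 0.015 0.014 0 0 0.2;0.01 -0.024 0.015 0.014 0 0 0.2;0.01 -0.024 0.015 0.014 0 0 0.2",
  "newtons": 20
}}

```text
time_s: 4.35
eef_pos: [598.8, -201.0, 1.7]
ee_rot: [0.0, 0.805, 0.593, 0.0]
force: [-1.1, 1.4, 5.2]
grip_width: 0.332
```

Call:
{"method": "drive_tool", "body": {
  "series": "0 0 -0.3 0 0 0 0.2;0 0 -0.7 0 0 0 0.2;0 0 -1 0 0 0 0.2;0 0 -1 0 0 0 0.2"
}}

```text
time_s: 4.75
eef_pos: [600.8, -202.1, 127.2]
ee_rot: [0.005, 0.805, 0.593, 0.002]
force: [-0.4, -0.9, -0.7]
grip_width: 0.33
```

Run:
```python
from h import *
row(500,-70,120,73)
```

```text
t 4.75 pos [ 600.8 -202.1  127.2] xang 72.71 F [-0.4 -0.9 -0.7] grip 0.33
row [ 0.801 -1.13   0.047] [ 0.02   0.004 -0.01 ]
```

Call:
{"method": "drive_tool", "body": {
  "series": "0.4 -0.5 0 0 0 0 0.2;0.8 -1 0 0 0 0 0.2;0.8 -1 0 0 0 0 0.2;0.8 -1 0 0 0 0 0.2;0.8 -1 0 0 0 0 0.2"
}}

```text
time_s: 5.25
eef_pos: [514.5, -74.1, 125.6]
ee_rot: [0.005, 0.805, 0.593, 0.002]
force: [-0.3, -1.1, 0.6]
grip_width: 0.335
```

Run:
```python
from h import *
p=eyes.capture("wrist");save(p,"w4.png",None,1.5)
row(490,13,100,73)
for d in nets.spot_in("cell",p)[:2]: print(d)
for d in nets.spot_in("scale",p)[:2]: print(d)
```

```text
t 5.3 pos [515.1 -75.  125.6] xang 72.72 F [ 0.9 -0.5 -0.3] grip 0.334
row [ 0.639 -0.42   0.208] [ 0.021  0.004 -0.01 ]
{'rect': [229.9, 215.9, 277.7, 270.2], 'confidence': 0.61}
{'rect': [112.3, 1.5, 398.5, 194.7], 'confidence': 0.88}
```

View pics/w4.png

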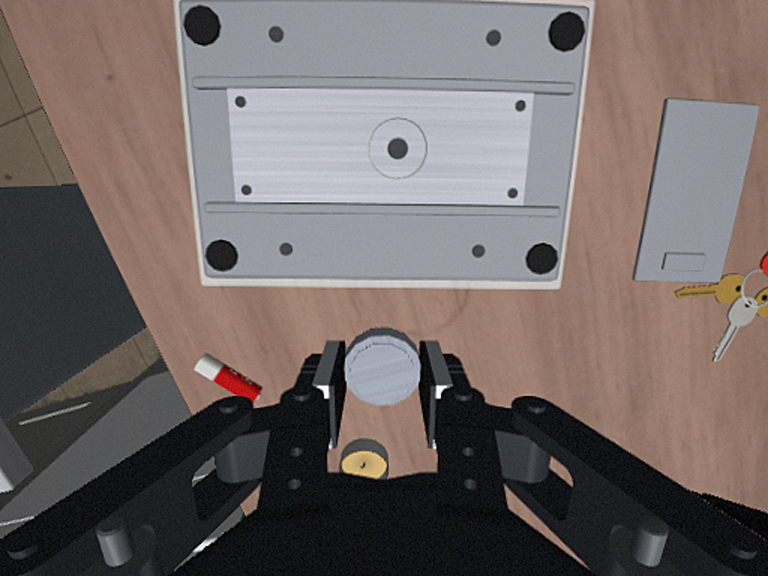

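```bash
cat > m.py <<'E'
from h import *
p=eyes.capture("wrist")
f=lambda a,z:toworld(p,np.array(a)/1.5,z)
P=f([[229,88],[535,93],[524,206],[236,203]],29);F=f([[202,25],[566,31],[542,258],[221,255]],27)
print(P.round(1));print(F.round(1),F.mean(0).round(1))
dx=[P[1]-P[0],P[2]-P[3],F[1]-F[0],F[2]-F[3]];print([np.degrees(np.arctan2(v[1],v[0])).round(2) for v in dx],[np.linalg.norm(v).round(1) for v in dx])
dy=[P[0]-P[3],P[1]-P[2],F[0]-F[3],F[1]-F[2]];print([np.degrees(np.arctan2(v[1],v[0])).round(2)-90 for v in dy],[np.linalg.norm(v).round(1) for v in dy])
print("pocket",f([[398,148]],29),f([[398,148]],24))
s=telemetry.sense();print(s["eef_pos"],"cell top",f([[382,369]],s["eef_pos"][2]+8)-s["eef_pos"])
E
python3 m.py
```

```text
[[470.3  61.5  29. ]
 [630.8   9.   29. ]
 [611.6 -50.   29. ]
 [450.1   2.5  29. ]]
[[467.8  96.3  27. ]
 [655.1  35.3  27. ]
 [616.5 -84.9  27. ]
 [428.3 -23.6  27. ]] [541.9   5.8  27. ]
[np.float64(-18.13), np.float64(-18.01), np.float64(-18.02), np.float64(-18.04)] [np.float64(168.9), np.float64(169.7), np.float64(197.0), np.float64(197.9)]
[np.float64(-18.879999999999995), np.float64(-18.099999999999994), np.float64(-18.22), np.float64(-17.819999999999993)] [np.float64(62.4), np.float64(62.0), np.float64(126.2), np.float64(126.2)]
pocket [[549.58259565   3.0917157   29.        ]] [[549.90518757   3.30131105  24.        ]]
[515.26124432 -75.68005685 125.47937103] cell top [[-0.38839946  1.97318277  8.        ]]
```

Run:
```python
from h import *
row(495.7,19,50,71.95)
```

```text
t 5.45 pos [515.3 -75.7 125.5] xang 72.64 F [-0.5 -0.2 -0.7] grip 0.33
row [ 0.706 -0.397  0.624] [0.02  0.004 0.024]
```

Call:
{"method": "drive_tool", "body": {
  "series": "0.4 -0.2 0.1 0.02 0 0.024 0.2;0.7 -0.397 0.3 0.02 0.004 0.024 0.2;0.706 -0.397 0.5 0.02 0.004 0.024 0.2;0.706 -0.397 0.624 0.02 0.004 0.024 0.2;0.706 -0.397 0.624 0.02 0.004 0.024 0.2"
}}

```text
time_s: 5.95
eef_pos: [495.1, 18.9, 48.1]
ee_rot: [-0.001, 0.809, 0.587, -0.001]
force: [-0.5, 0.4, 0.5]
grip_width: 0.334
```

Run:
```python
from h import *
p=eyes.capture("wrist");save(p,"w5.png",(110,60,402,290),2.7)
row(495.7,19,32,71.95)
```

```text
t 6.0 pos [495.8  18.6  49.4] xang 71.91 F [ 0.3  0.1 -0.2] grip 0.338
row [ 0.003 -0.002  0.145] [-0.003  0.    -0.001]
```

View pics/w5.png

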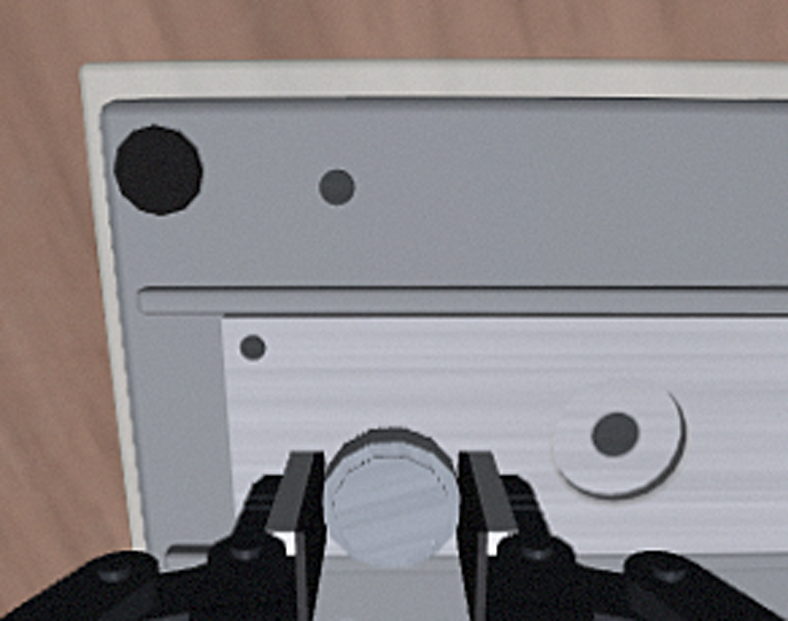

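Run:
```python
from h import *
p=eyes.capture("wrist");s=telemetry.sense();e=s["eef_pos"]
f=lambda a,z:toworld(p,np.array(a)/2.7+[110,60],z)
a=np.radians(-18.05);ex=np.array([np.cos(a),np.sin(a)]);ey=np.array([-ex[1],ex[0]]);c=np.array([541.9,5.8])
def sc(X): return np.array([[ (x[:2]-c)@ex,(x[:2]-c)@ey] for x in X]).round(1)
print("pocket",sc(f([[620,440]],29)),"edges",sc(f([[400,316],[700,316],[550,553],[700,553],[221,318]],29)))
print("tcp",sc([e]));
for z in(6,8,10): print("cell",z,sc(f([[393,503]],e[2]+z)))
```

```text
pocket [[7.3 1.4]] edges [[-46.5  32.4]
 [ 23.3  32.4]
 [ -7.9 -29.7]
 [ 31.1 -30.1]
 [-87.9  32. ]]
tcp [[-47.2  -2.1]]
cell 6 [[-48.2  -1.2]]
cell 8 [[-48.2  -0.2]]
cell 10 [[-48.2   0.9]]
```

Call:
{"method": "drive_tool", "body": {
  "series": "0.012 0 0.06 0 0 0 0.2;0.012 0 0.11 0 0 0 0.2;0.012 0 0.137 0 0 0 0.2;0.012 0 0.145 0 0 0 0.2;0.012 0 0.145 0 0 0 0.2;0.012 0 0.145 0 0 0 0.2"
}}

```text
time_s: 6.65
eef_pos: [496.9, 19.7, 33.0]
ee_rot: [0.0, 0.81, 0.587, 0.0]
force: [-0.2, -0.0, -0.2]
grip_width: 0.333
```

Run:
```python
from h import *
row(496.2,20.4,30,71.95)
p=eyes.capture("wrist");save(p,"w6.png",(110,60,402,290),2.7)
row(496.2,20.4,30,71.95)
```

```text
t 6.65 pos [496.9  19.7  33. ] xang 71.9 F [-0.2 -0.  -0.2] grip 0.333
row [ 0.003 -0.007  0.025] [ 0.001 -0.    -0.002]
t 6.7 pos [496.9  19.7  33. ] xang 71.91 F [ 1.3 -0.1 -0.1] grip 0.336
row [ 0.003 -0.007  0.025] [ 0.002 -0.    -0.001]
```

View pics/w6.png

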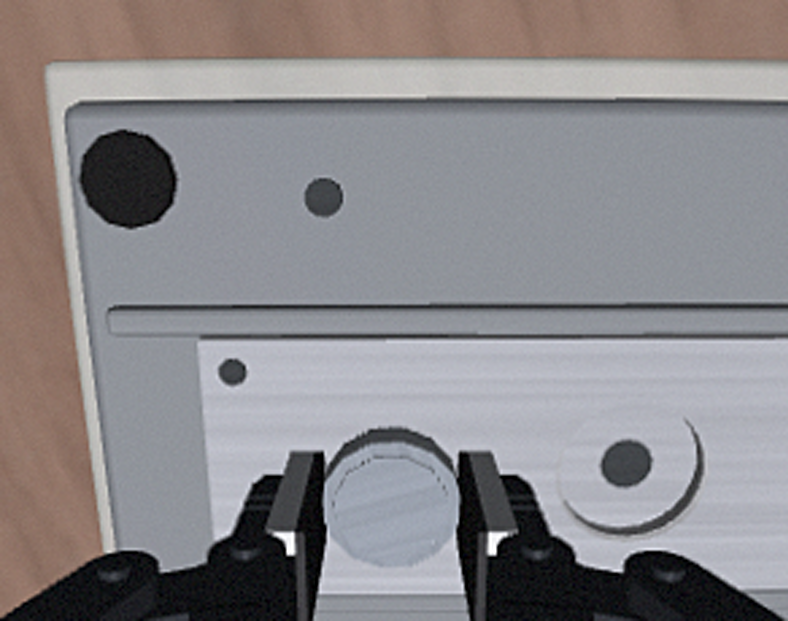

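Call:
{"method": "drive_tool", "body": {
  "series": "0 0 0.008 0 0 0 0.2;0 0 0.016 0 0 0 0.2;0 0 0.016 0 0 0 0.2"
}}

```text
time_s: 7.0
eef_pos: [496.9, 19.8, 31.0]
ee_rot: [0.0, 0.809, 0.587, 0.0]
force: [-0.2, 0.2, -0.1]
grip_width: 0.333
```

Call:
{"method": "drive_tool", "body": {
  "series": "0 0 0.005 0 0 0 0.2;0 0 0.008 0 0 0 0.2;0 0 0.008 0 0 0 0.2"
}}

```text
time_s: 7.3
eef_pos: [497.0, 19.7, 30.6]
ee_rot: [0.0, 0.809, 0.587, 0.0]
force: [-3.3, 0.7, 8.0]
grip_width: 0.334
```

Run:
```python
from h import *
p=eyes.capture("wrist");save(p,"w7.png",(160,130,400,310),3.3)
```

```text
(no output)
```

View pics/w7.png

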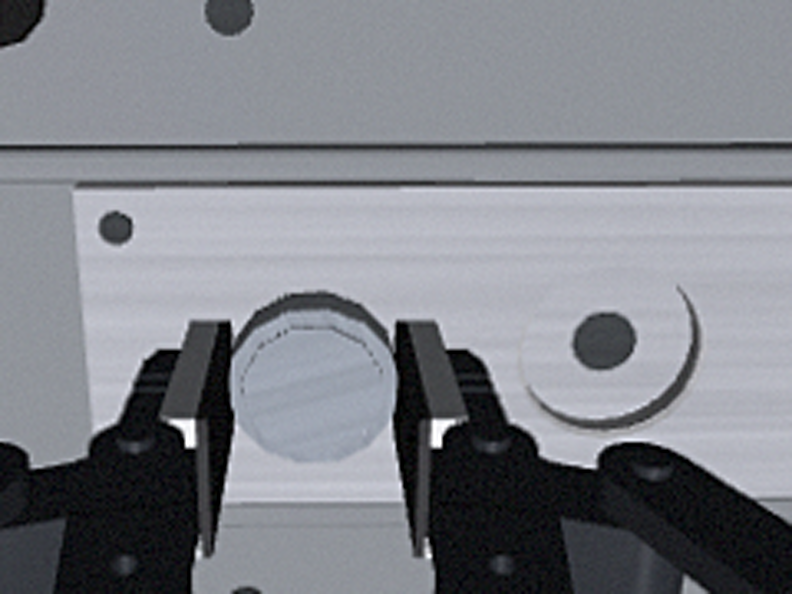

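```bash
cat > lat.py <<'E'
from h import *
a=np.radians(-18.05);ex=np.array([np.cos(a),np.sin(a)]);ey=np.array([-ex[1],ex[0]]);c=np.array([541.9,5.8])
def sc(X): return np.array([[ (x[:2]-c)@ex,(x[:2]-c)@ey] for x in X]).round(1)
E
python3 - <<'E'
from lat import *
p=eyes.capture("wrist");s=telemetry.sense();e=s["eef_pos"]
f=lambda a,z:toworld(p,np.array(a)/3.3+[160,130],z)
print("pocket",sc(f([[610,345]],29)),"pocket pts",sc(f([[521,350],[700,340],[605,433]],29)),"edges",sc(f([[314,186],[700,183],[314,501],[780,497],[74,186]],29)))
print("cell",sc(f([[314,380],[231,380],[397,380],[314,462],[314,292]],38)),"bottom back",sc(f([[317,292]],29)));print("tcp",sc([e]),e,s["force"])
E
```

```text
pocket [[5.3 3.3]] pocket pts [[-10.7   2.4]
 [ 21.6   4.1]
 [  6.2 -14.5]] edges [[-47.7  32.8]
 [ 18.   33.2]
 [-47.7 -28.7]
 [ 41.8 -29. ]
 [-88.3  32.8]]
cell [[-47.7   1.3]
 [-61.8   1.3]
 [-33.7   1.2]
 [-47.7 -14.6]
 [-47.7  17.2]] bottom back [[-47.2  13.6]]
tcp [[-47.1  -0.7]] [496.95021089  19.72623912  30.62664688] [-3.17157541  0.42961468  6.81844721]
```

Run:
```python
from lat import *
p=eyes.capture("wrist")
g=p["frame"].astype(int).mean(2)
col=g[:,253:258].mean(1);print([(v,int(col[v])) for v in range(180,290)])
r=g[244:247].mean(0);print([(u,int(r[u])) for u in range(222,288)])
c0=np.array([-47.7,0.])
def w(y,z): return [*(c+ex*-47.7+ey*y),z]
for y0 in(-1,0,1,2,3):
  print(y0,topix(p,[w(y0+15,29),w(y0+15,38),w(y0+12,39),w(y0-12,39),w(y0-15,38),w(31,29),w(-31,29)])[:,1].round(1))
```

```text
[(180, 149), (181, 152), (182, 153), (183, 152), (184, 122), (185, 45), (186, 105), (187, 177), (188, 195), (189, 190), (190, 189), (191, 188), (192, 185), (193, 183), (194, 184), (195, 186), (196, 188), (197, 189), (198, 187), (199, 191), (200, 192), (201, 189), (202, 185), (203, 187), (204, 188), (205, 189), (206, 189), (207, 182), (208, 179), (209, 182), (210, 185), (211, 186), (212, 188), (213, 188), (214, 187), (215, 186), (216, 190), (217, 183), (218, 128), (219, 53), (220, 63), (221, 64), (222, 62), (223, 87), (224, 145), (225, 167), (226, 163), (227, 164), (228, 150), (229, 127), (230, 169), (231, 162), (232, 163), (233, 162), (234, 162), (235, 165), (236, 166), (237, 167), (238, 164), (239, 165), (240, 167), (241, 170), (242, 169), (243, 168), (244, 161), (245, 159), (246, 162), (247, 164), (248, 161), (249, 162), (250, 160), (251, 162), (252, 167), (253, 167), (254, 166), (255, 167), (256, 169), (257, 169), (258, 168), (259, 167), (260, 164), (261, 164), (262, 163), (263, 167), (264, 167), (265, 167), (266, 164), (267, 166), (268, 167), (269, 166), (270, 182), (271, 191), (
[... 517 characters left out ...]
(248, 165), (249, 165), (250, 163), (251, 164), (252, 162), (253, 162), (254, 162), (255, 158), (256, 162), (257, 161), (258, 162), (259, 161), (260, 162), (261, 163), (262, 162), (263, 163), (264, 163), (265, 163), (266, 163), (267, 161), (268, 162), (269, 161), (270, 159), (271, 161), (272, 159), (273, 159), (274, 161), (275, 157), (276, 165), (277, 164), (278, 163), (279, 170), (280, 84), (281, 1), (282, 9), (283, 13), (284, 15), (285, 21), (286, 12), (287, 26)]
-1 [217.9 224.  229.8 268.5 272.1 189.4 284.9]
0 [216.3 222.3 228.1 267.  270.6 189.4 284.9]
1 [214.7 220.6 226.4 265.5 269.1 189.4 284.9]
2 [213.  218.8 224.7 263.9 267.6 189.4 284.9]
3 [211.4 217.1 223.  262.3 266.1 189.4 284.9]
```

Call:
{"method": "drive_tool", "body": {
  "series": "0 0 -0.001 0 0 0 0.2;0.007 0 -0.001 0 0 0 0.2;0.014 0 -0.001 0 0 0 0.2;0.021 0 -0.001 0 0 0 0.2;0.021 0 -0.001 0 0 0 0.2;0.021 0 -0.001 0 0 0 0.2"
}}

```text
time_s: 8.05
eef_pos: [497.8, 22.2, 30.7]
ee_rot: [0.0, 0.809, 0.587, 0.0]
force: [0.8, -0.6, 0.9]
grip_width: 0.33
```

```bash
cat > col.py <<'E'
from lat import *
p=eyes.capture("wrist");g=p["frame"].astype(int).mean(2)
s=telemetry.sense();print(s["eef_pos"].round(1),s["force"].round(1),sc([s["eef_pos"]]))
col=g[:,252:259].mean(1);print([(v,int(col[v])) for v in [*range(180,196),*range(208,236),*range(262,300)]])
E
python3 col.py
```

```text
[497.8  22.2  30.8] [1.2 1.7 0.7] [[-47.    1.9]]
[(180, 116), (181, 137), (182, 150), (183, 148), (184, 151), (185, 151), (186, 153), (187, 155), (188, 137), (189, 99), (190, 71), (191, 135), (192, 200), (193, 193), (194, 191), (195, 190), (208, 188), (209, 191), (210, 191), (211, 185), (212, 179), (213, 182), (214, 185), (215, 189), (216, 193), (217, 185), (218, 119), (219, 53), (220, 63), (221, 65), (222, 61), (223, 90), (224, 150), (225, 166), (226, 161), (227, 163), (228, 152), (229, 134), (230, 169), (231, 164), (232, 163), (233, 163), (234, 163), (235, 166), (262, 165), (263, 168), (264, 168), (265, 165), (266, 166), (267, 166), (268, 165), (269, 171), (270, 184), (271, 189), (272, 186), (273, 188), (274, 189), (275, 192), (276, 191), (277, 186), (278, 186), (279, 191), (280, 202), (281, 198), (282, 192), (283, 186), (284, 194), (285, 176), (286, 127), (287, 146), (288, 150), (289, 149), (290, 149), (291, 154), (292, 130), (293, 151), (294, 149), (295, 149), (296, 148), (297, 147), (298, 148), (299, 147)]
```

Call:
{"method": "drive_tool", "body": {
  "series": "0.002 0 0 0 0 0 0.2;0.002 0 0 0 0 0 0.4;0.002 0 0 0 0 0 0.4;0.002 0 0 0 0 0 0.4;0.002 0 -0.012 0 0 0 0.4;0.002 0 -0.02 0 0 0 0.4;0.002 0 -0.02 0 0 0 0.4"
}}

```text
time_s: 8.8
eef_pos: [498.0, 22.4, 33.3]
ee_rot: [0.001, 0.809, 0.587, 0.001]
force: [0.2, 0.3, -0.2]
grip_width: 0.4
```

Call:
{"method": "drive_tool", "body": {
  "series": "0 0.01 0 0 0 0 0.4;0 0.02 0 0 0 0 0.4;0 0.03 0 0 0 0 0.4;0 0.04 0 0 0 0 0.4;0 0.06 0 0 0 0 0.4;0 0.08 0 0 0 0 0.4;0 0.1 0 0 0 0 0.4;0 0.12 0 0 0 0 0.4;0 0.14 0 0 0 0 0.4;0 0.16 0 0 0 0 0.4;0 0.18 0 0 0 0 0.4;0 0.2 0 0 0 0 0.4;0 0.2 0 0 0 0 0.4"
}}

```text
time_s: 10.1
eef_pos: [521.1, 14.8, 33.4]
ee_rot: [0.001, 0.81, 0.587, 0.001]
force: [-0.1, -0.7, 0.0]
grip_width: 0.404
```

```bash
python3 col.py
python3 - <<'E'
from h import *
p=eyes.capture("wrist");save(p,"w8.png",(160,130,400,310),3.3)
row(500,20,32,71.95)
E
```

```text
[520.9  14.9  33.3] [ 0.1  0.1 -0.4] [[-22.8   2.2]]
[(180, 133), (181, 144), (182, 145), (183, 145), (184, 146), (185, 148), (186, 148), (187, 134), (188, 102), (189, 68), (190, 131), (191, 196), (192, 187), (193, 185), (194, 186), (195, 182), (208, 185), (209, 185), (210, 178), (211, 174), (212, 180), (213, 182), (214, 185), (215, 188), (216, 161), (217, 64), (218, 60), (219, 65), (220, 63), (221, 74), (222, 125), (223, 162), (224, 158), (225, 158), (226, 148), (227, 131), (228, 156), (229, 161), (230, 159), (231, 161), (232, 161), (233, 163), (234, 164), (235, 162), (262, 162), (263, 162), (264, 163), (265, 162), (266, 159), (267, 176), (268, 187), (269, 183), (270, 183), (271, 183), (272, 185), (273, 187), (274, 184), (275, 181), (276, 183), (277, 190), (278, 195), (279, 193), (280, 188), (281, 186), (282, 192), (283, 152), (284, 127), (285, 141), (286, 144), (287, 145), (288, 144), (289, 143), (290, 137), (291, 144), (292, 145), (293, 145), (294, 144), (295, 145), (296, 144), (297, 144), (298, 144), (299, 143)]
t 10.2 pos [520.8  15.   33.3] xang 71.91 F [-0.   0.4 -0.4] grip 0.402
row [-0.014 -0.178  0.011] [ 0.003 -0.001 -0.001]
```

View pics/w8.png

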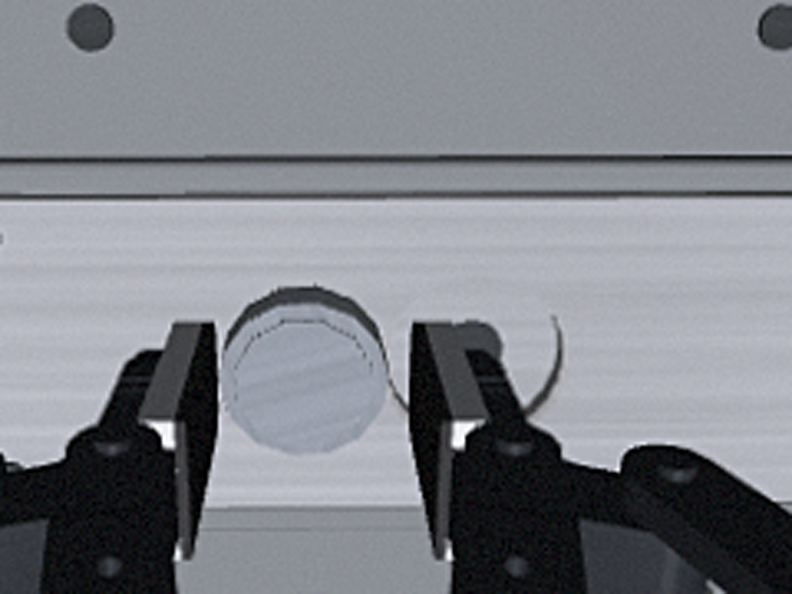

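Call:
{"method": "drive_tool", "body": {
  "series": "0 0.015 0 0 0 0 0.4;0 0.03 0 0 0 0 0.4;0 0.045 0 0 0 0 0.4;0 0.06 0 0 0 0 0.4;0 0.075 0 0 0 0 0.4;0 0.09 0 0 0 0 0.4;0 0.105 0 0 0 0 0.4;0 0.12 0 0 0 0 0.4;0 0.135 0 0 0 0 0.4;0 0.15 0 0 0 0 0.4;0 0.165 0 0 0 0 0.4;0 0.18 0 0 0 0 0.4;0 0.195 0 0 0 0 0.4;0 0.21 0 0 0 0 0.4;0 0.225 0 0 0 0 0.4;0 0.225 0 0 0 0 0.4"
}}

```text
time_s: 11.8
eef_pos: [546.7, 6.5, 33.4]
ee_rot: [0.001, 0.81, 0.587, 0.001]
force: [0.3, 0.1, -0.6]
grip_width: 0.4
```

```bash
cat > top.py <<'E'
from lat import *
p=eyes.capture("wrist");g=p["frame"].astype(int).mean(2)
s=telemetry.sense();print(s["time_s"],s["eef_pos"].round(1),s["force"].round(1),sc([s["eef_pos"]]))
cc=int(round((160+305/3.3)));col=g[:,cc-2:cc+3].mean(1);print([(v,int(col[v])) for v in [*range(186,193),*range(208,232),*range(260,274)]])
r=g[240:244].mean(0);print([(u,int(r[u])) for u in [*range(220,234),*range(272,290)]])
E
python3 top.py
```

```text
11.85 [546.6   6.5  33.4] [ 0.2 -0.4 -0. ] [[4.2 2.2]]
[(186, 149), (187, 127), (188, 78), (189, 83), (190, 148), (191, 190), (192, 184), (208, 181), (209, 182), (210, 176), (211, 176), (212, 178), (213, 182), (214, 183), (215, 162), (216, 77), (217, 58), (218, 63), (219, 66), (220, 62), (221, 83), (222, 138), (223, 162), (224, 159), (225, 157), (226, 141), (227, 129), (228, 166), (229, 159), (230, 157), (231, 157), (260, 160), (261, 162), (262, 162), (263, 161), (264, 158), (265, 156), (266, 170), (267, 183), (268, 182), (269, 180), (270, 178), (271, 179), (272, 179), (273, 183)]
[(220, 15), (221, 6), (222, 13), (223, 6), (224, 2), (225, 34), (226, 214), (227, 142), (228, 76), (229, 73), (230, 101), (231, 165), (232, 155), (233, 155), (272, 159), (273, 161), (274, 162), (275, 161), (276, 159), (277, 155), (278, 158), (279, 183), (280, 179), (281, 180), (282, 186), (283, 193), (284, 33), (285, 6), (286, 9), (287, 13), (288, 11), (289, 14)]
```

Call:
{"method": "drive_tool", "body": {
  "series": "0 0.004 0 0 0 0 0.4;0 0.008 0 0 0 0 0.4;0 0.012 0 0 0 0 0.4;0 0.016 0 0 0 0 0.4;0 0.016 0 0 0 0 0.4"
}}

```text
time_s: 12.35
eef_pos: [548.4, 5.9, 33.4]
ee_rot: [0.001, 0.809, 0.587, 0.001]
force: [-0.0, -1.1, -0.2]
grip_width: 0.398
```

```bash
python3 top.py
```

```text
12.4 [548.4   5.9  33.4] [ 0.6 -0.5  0.5] [[6.2 2.2]]
[(186, 148), (187, 128), (188, 83), (189, 82), (190, 148), (191, 190), (192, 184), (208, 181), (209, 180), (210, 176), (211, 177), (212, 180), (213, 182), (214, 179), (215, 147), (216, 52), (217, 61), (218, 66), (219, 65), (220, 61), (221, 94), (222, 153), (223, 162), (224, 159), (225, 153), (226, 129), (227, 137), (228, 164), (229, 157), (230, 156), (231, 157), (260, 164), (261, 162), (262, 160), (263, 161), (264, 159), (265, 170), (266, 182), (267, 185), (268, 183), (269, 180), (270, 178), (271, 179), (272, 180), (273, 185)]
[(220, 9), (221, 12), (222, 9), (223, 11), (224, 10), (225, 19), (226, 88), (227, 69), (228, 150), (229, 160), (230, 155), (231, 158), (232, 136), (233, 153), (272, 168), (273, 160), (274, 159), (275, 155), (276, 161), (277, 182), (278, 179), (279, 183), (280, 182), (281, 140), (282, 73), (283, 184), (284, 40), (285, 4), (286, 12), (287, 9), (288, 16), (289, 10)]
```

Call:
{"method": "drive_tool", "body": {
  "series": "0 0.004 0 0 0 0 0.4;0 0.008 0 0 0 0 0.4;0 0.012 0 0 0 0 0.4;0 0.012 0 0 0 0 0.4"
}}

```text
time_s: 12.8
eef_pos: [549.9, 5.5, 33.4]
ee_rot: [0.001, 0.809, 0.587, 0.001]
force: [0.6, 0.5, 0.3]
grip_width: 0.401
```

```bash
python3 top.py
```

```text
12.85 [549.8   5.5  33.4] [ 1.1 -0.5 -0.5] [[7.6 2.2]]
[(186, 148), (187, 128), (188, 78), (189, 82), (190, 149), (191, 190), (192, 184), (208, 182), (209, 180), (210, 177), (211, 177), (212, 179), (213, 183), (214, 169), (215, 111), (216, 52), (217, 62), (218, 64), (219, 60), (220, 87), (221, 147), (222, 163), (223, 158), (224, 158), (225, 139), (226, 127), (227, 164), (228, 159), (229, 158), (230, 157), (231, 159), (260, 162), (261, 161), (262, 161), (263, 161), (264, 159), (265, 172), (266, 184), (267, 184), (268, 180), (269, 179), (270, 178), (271, 180), (272, 182), (273, 184)]
[(220, 15), (221, 10), (222, 13), (223, 12), (224, 8), (225, 19), (226, 79), (227, 102), (228, 167), (229, 157), (230, 157), (231, 132), (232, 143), (233, 163), (272, 162), (273, 160), (274, 158), (275, 154), (276, 170), (277, 187), (278, 173), (279, 90), (280, 116), (281, 179), (282, 185), (283, 197), (284, 37), (285, 5), (286, 11), (287, 12), (288, 12), (289, 13)]
```

Call:
{"method": "drive_tool", "body": {
  "series": "0 0.004 0 0 0 0 0.4;0 0.008 0 0 0 0 0.4;0 0.008 0 0 0 0 0.4"
}}

```text
time_s: 13.15
eef_pos: [550.8, 5.2, 33.4]
ee_rot: [0.001, 0.809, 0.587, 0.001]
force: [-0.3, 0.1, 0.1]
grip_width: 0.397
```

```bash
python3 top.py; python3 -c "
from h import *
save(eyes.capture('wrist'),'w9.png',(190,150,350,290),5)"
```

```text
13.2 [550.8   5.2  33.4] [-0.1 -0.2  1.1] [[8.6 2.1]]
[(186, 148), (187, 128), (188, 72), (189, 83), (190, 149), (191, 189), (192, 184), (208, 181), (209, 182), (210, 178), (211, 179), (212, 186), (213, 169), (214, 56), (215, 58), (216, 64), (217, 60), (218, 84), (219, 147), (220, 161), (221, 156), (222, 159), (223, 150), (224, 135), (225, 161), (226, 157), (227, 158), (228, 157), (229, 160), (230, 162), (231, 163), (260, 162), (261, 163), (262, 162), (263, 159), (264, 170), (265, 183), (266, 186), (267, 182), (268, 182), (269, 179), (270, 178), (271, 180), (272, 181), (273, 182)]
[(220, 12), (221, 9), (222, 11), (223, 9), (224, 6), (225, 20), (226, 125), (227, 166), (228, 161), (229, 157), (230, 145), (231, 165), (232, 165), (233, 163), (272, 163), (273, 159), (274, 157), (275, 158), (276, 180), (277, 143), (278, 72), (279, 177), (280, 177), (281, 180), (282, 185), (283, 196), (284, 37), (285, 4), (286, 12), (287, 13), (288, 16), (289, 8)]
```

View pics/w9.png

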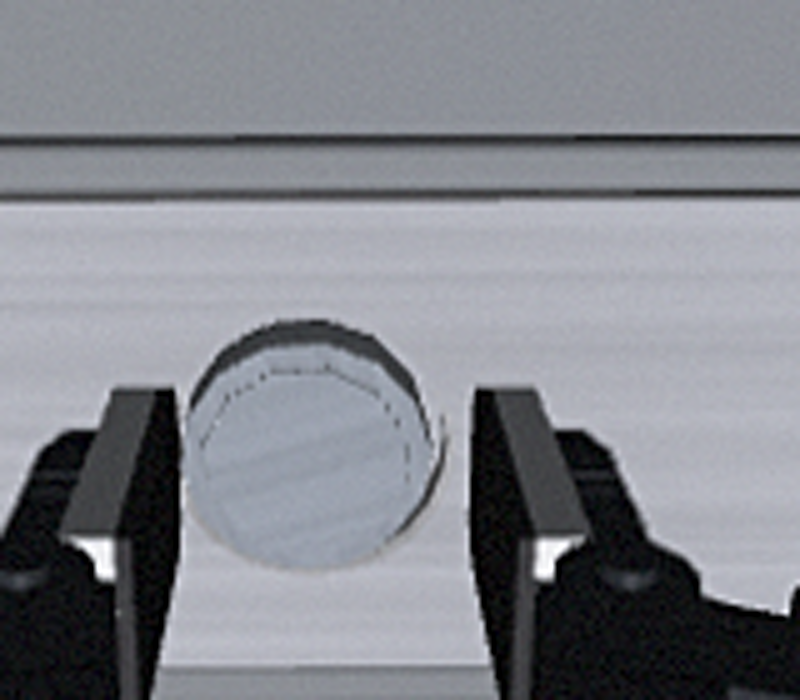

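Call:
{"method": "drive_tool", "body": {
  "series": "0 0.003 0 0 0 0 0.4;0 0.006 0 0 0 0 0.4;0 0.006 0 0 0 0 0.4"
}}

```text
time_s: 13.55
eef_pos: [551.5, 4.9, 33.4]
ee_rot: [0.001, 0.81, 0.587, 0.001]
force: [-0.6, -0.3, -0.1]
grip_width: 0.399
```

```bash
python3 top.py
```

```text
13.6 [551.5   4.9  33.4] [ 0.1  0.5 -0.4] [[9.4 2.1]]
[(186, 150), (187, 128), (188, 73), (189, 83), (190, 148), (191, 189), (192, 184), (208, 181), (209, 181), (210, 178), (211, 178), (212, 186), (213, 169), (214, 57), (215, 58), (216, 65), (217, 59), (218, 85), (219, 143), (220, 159), (221, 156), (222, 154), (223, 141), (224, 130), (225, 161), (226, 159), (227, 157), (228, 158), (229, 161), (230, 163), (231, 162), (260, 162), (261, 162), (262, 161), (263, 160), (264, 170), (265, 183), (266, 186), (267, 182), (268, 181), (269, 179), (270, 179), (271, 179), (272, 182), (273, 183)]
[(220, 15), (221, 9), (222, 11), (223, 10), (224, 6), (225, 30), (226, 176), (227, 165), (228, 159), (229, 130), (230, 166), (231, 166), (232, 162), (233, 162), (272, 161), (273, 154), (274, 155), (275, 187), (276, 132), (277, 89), (278, 181), (279, 178), (280, 180), (281, 180), (282, 184), (283, 196), (284, 40), (285, 3), (286, 7), (287, 16), (288, 12), (289, 11)]
```

Call:
{"method": "drive_tool", "body": {
  "series": "-0.004 0.002 0 0 0 0 0.4;-0.008 0.004 0 0 0 0 0.4;-0.012 0.005 0 0 0 0 0.4;-0.016 0.005 0 0 0 0 0.4;-0.016 0.005 0 0 0 0 0.4"
}}

```text
time_s: 14.1
eef_pos: [551.4, 2.9, 33.4]
ee_rot: [0.001, 0.81, 0.587, 0.001]
force: [-0.2, 0.0, -0.3]
grip_width: 0.398
```

```bash
python3 top.py; python3 -c "
from h import *
save(eyes.capture('wrist'),'w10.png',(190,150,350,290),5)"
```

```text
14.15 [551.4   2.9  33.4] [-0.  -0.   0.7] [[10.   0.2]]
[(186, 99), (187, 169), (188, 187), (189, 182), (190, 182), (191, 182), (192, 177), (208, 178), (209, 184), (210, 163), (211, 63), (212, 58), (213, 63), (214, 58), (215, 92), (216, 152), (217, 157), (218, 154), (219, 148), (220, 132), (221, 142), (222, 159), (223, 158), (224, 158), (225, 159), (226, 160), (227, 162), (228, 161), (229, 161), (230, 163), (231, 164), (260, 161), (261, 167), (262, 182), (263, 185), (264, 183), (265, 181), (266, 179), (267, 177), (268, 178), (269, 179), (270, 183), (271, 182), (272, 179), (273, 182)]
[(220, 14), (221, 13), (222, 4), (223, 14), (224, 3), (225, 30), (226, 176), (227, 164), (228, 149), (229, 159), (230, 158), (231, 157), (232, 158), (233, 158), (272, 160), (273, 161), (274, 114), (275, 75), (276, 143), (277, 176), (278, 178), (279, 179), (280, 179), (281, 180), (282, 184), (283, 194), (284, 37), (285, 1), (286, 11), (287, 9), (288, 11), (289, 13)]
```

View pics/w10.png

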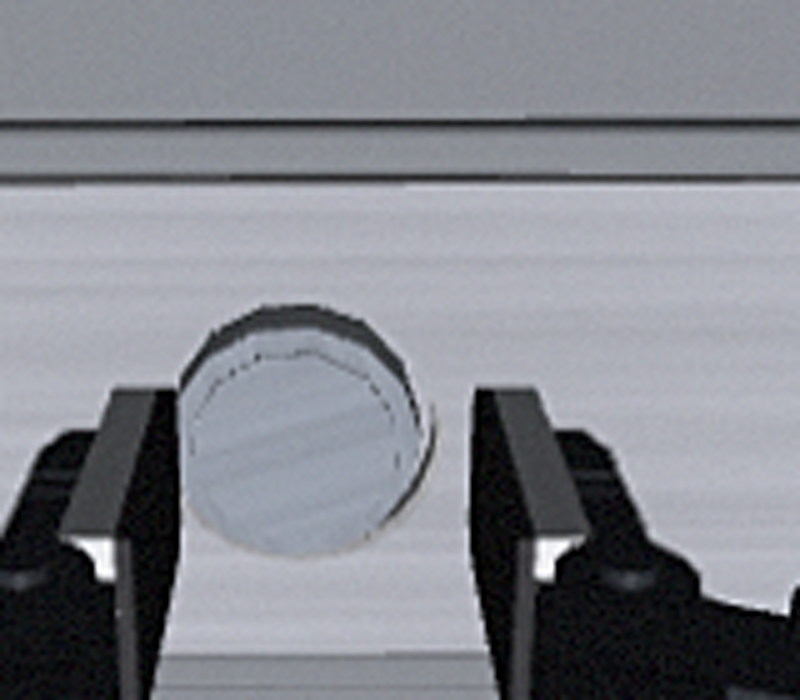

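Call:
{"method": "drive_tool", "body": {
  "series": "0 0.003 0 0 0 0 0.4;0 0.006 0 0 0 0 0.4;0 0.006 0 0 0 0 0.4"
}}

```text
time_s: 14.5
eef_pos: [552.2, 2.7, 33.4]
ee_rot: [0.001, 0.809, 0.587, 0.001]
force: [0.3, -0.9, -0.2]
grip_width: 0.395
```

```bash
python3 top.py
```

```text
14.55 [552.1   2.7  33.4] [ 0.7 -0.2  0. ] [[10.7  0.2]]
[(186, 101), (187, 171), (188, 187), (189, 182), (190, 184), (191, 181), (192, 178), (208, 177), (209, 184), (210, 176), (211, 93), (212, 54), (213, 63), (214, 62), (215, 75), (216, 129), (217, 160), (218, 157), (219, 150), (220, 136), (221, 141), (222, 158), (223, 159), (224, 159), (225, 159), (226, 161), (227, 162), (228, 160), (229, 161), (230, 163), (231, 165), (260, 158), (261, 170), (262, 183), (263, 185), (264, 182), (265, 181), (266, 179), (267, 177), (268, 177), (269, 181), (270, 181), (271, 181), (272, 180), (273, 183)]
[(220, 16), (221, 8), (222, 14), (223, 4), (224, 6), (225, 30), (226, 177), (227, 144), (228, 161), (229, 157), (230, 157), (231, 158), (232, 157), (233, 157), (272, 154), (273, 104), (274, 76), (275, 169), (276, 175), (277, 179), (278, 179), (279, 179), (280, 178), (281, 180), (282, 183), (283, 196), (284, 38), (285, 6), (286, 7), (287, 12), (288, 11), (289, 13)]
```

Call:
{"method": "drive_tool", "body": {
  "series": "0 0.003 0 0 0 0 0.4;0 0.006 0 0 0 0 0.4;0 0.006 0 0 0 0 0.4"
}}

```text
time_s: 14.85
eef_pos: [552.9, 2.5, 33.4]
ee_rot: [0.001, 0.809, 0.587, 0.001]
force: [0.2, 0.1, 0.6]
grip_width: 0.404
```

```bash
python3 top.py
```

```text
14.9 [552.8   2.5  33.4] [-0.1  0.4 -0.2] [[11.4  0.2]]
[(186, 99), (187, 170), (188, 186), (189, 183), (190, 183), (191, 183), (192, 178), (208, 179), (209, 182), (210, 178), (211, 118), (212, 68), (213, 60), (214, 62), (215, 67), (216, 108), (217, 154), (218, 161), (219, 156), (220, 147), (221, 142), (222, 144), (223, 157), (224, 161), (225, 160), (226, 162), (227, 161), (228, 160), (229, 160), (230, 164), (231, 165), (260, 158), (261, 170), (262, 185), (263, 184), (264, 183), (265, 181), (266, 179), (267, 178), (268, 178), (269, 179), (270, 182), (271, 182), (272, 179), (273, 182)]
[(220, 19), (221, 7), (222, 13), (223, 8), (224, 2), (225, 31), (226, 171), (227, 162), (228, 159), (229, 156), (230, 158), (231, 159), (232, 158), (233, 158), (272, 103), (273, 95), (274, 174), (275, 175), (276, 181), (277, 180), (278, 178), (279, 178), (280, 179), (281, 180), (282, 185), (283, 195), (284, 35), (285, 2), (286, 8), (287, 13), (288, 12), (289, 15)]
```

Run:
```python
from lat import *
p=eyes.capture("wrist");save(p,"w11.png",(190,150,350,290),5);g=p["frame"].astype(int).mean(2)
s=telemetry.sense()
for v in (228,232,235,238):
  r=g[v-1:v+2].mean(0);u=[u for u in range(262,282)];print(v,[(k,int(r[k])) for k in u])
print(sc(toworld(p,[[275.1,235]],29)),"fing",sc(toworld(p,[[225.5,242],[283.5,242]],33)),sc(toworld(p,[[225.5,242],[283.5,242]],36)),sc([s["eef_pos"]]))
print("edges",sc(toworld(p,[[254,186.5],[254,281]],29)),"cell back",sc(toworld(p,[[251,211]],29)))
```

```text
228 [(262, 151), (263, 138), (264, 163), (265, 161), (266, 158), (267, 162), (268, 127), (269, 60), (270, 161), (271, 188), (272, 182), (273, 181), (274, 177), (275, 179), (276, 178), (277, 179), (278, 179), (279, 179), (280, 178), (281, 179)]
232 [(262, 156), (263, 159), (264, 159), (265, 125), (266, 163), (267, 157), (268, 160), (269, 154), (270, 54), (271, 171), (272, 184), (273, 180), (274, 170), (275, 175), (276, 180), (277, 177), (278, 177), (279, 178), (280, 179), (281, 179)]
235 [(262, 156), (263, 156), (264, 157), (265, 156), (266, 137), (267, 163), (268, 159), (269, 157), (270, 150), (271, 106), (272, 192), (273, 184), (274, 92), (275, 182), (276, 178), (277, 178), (278, 180), (279, 178), (280, 176), (281, 179)]
238 [(262, 160), (263, 162), (264, 161), (265, 164), (266, 147), (267, 161), (268, 158), (269, 157), (270, 154), (271, 152), (272, 193), (273, 114), (274, 119), (275, 179), (276, 179), (277, 182), (278, 179), (279, 180), (280, 177), (281, 181)]
[[22.8  2.8]] fing [[-6.6  0.2]
 [27.5  0.2]] [[-6.3  1.7]
 [27.1  1.7]] [[11.4  0.2]]
edges [[ 10.2  32.9]
 [ 10.1 -29.1]] cell back [[ 8.4 18.1]]
```

View pics/w11.png

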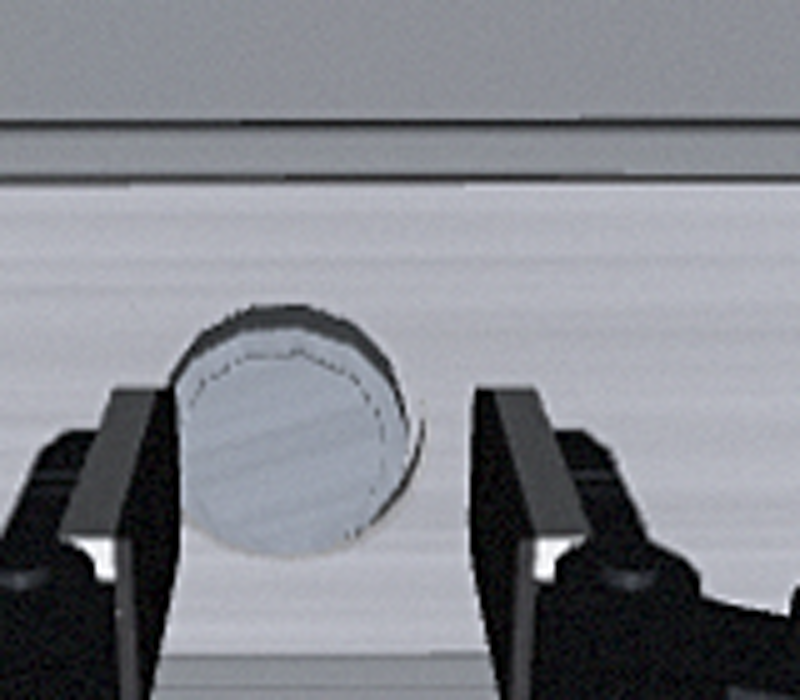

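Call:
{"method": "drive_tool", "body": {
  "series": "0 0 -0.01 0 0 0 0.4;0 0 -0.02 0 0 0 0.5;0 0 -0.02 0 0 0 0.6;0 0 -0.1 0 0 0 0.6;0 0 -0.3 0 0 0 0.6;-0.2 0 -0.6 0 0 0 0.6;-0.5 0 -0.8 0 0 0 0.6;-0.5 0 -0.8 0 0 0 0.6;-0.5 0 -0.8 0 0 0 0.6"
}}

```text
time_s: 15.85
eef_pos: [534.1, -54.9, 130.1]
ee_rot: [0.001, 0.81, 0.587, 0.001]
force: [0.2, 0.6, -0.3]
grip_width: 0.603
```

Run:
```python
from lat import *
p=eyes.capture("wrist");save(p,"w12.png");g=p["frame"].astype(int).mean(2)
for d in nets.spot_in("cell",p)[:2]: print("cell",np.round(d["rect"],1),d["confidence"])
w=lambda x,y,z:[*(c+ex*x+ey*y),z]
for x in(6,8): print(x,"rim+y,home top+y,plate top+y, home cap+y, cap-y, home top-y,plate top -y,rim-y, edges",topix(p,[w(x,16.5,29),w(x,15,33),w(x,15,38),w(x,12,34),w(x,-12,34),w(x,-15,33),w(x,-15,38),w(x,-16.5,29),w(x,31,29),w(x,-31,29)]).round(1).tolist())
u=int(round(topix(p,[w(7,0,33)])[0,0]));col=g[:,u-1:u+2].mean(1)
v0=int(topix(p,[w(7,34,29)])[0,1]);v1=int(topix(p,[w(7,-34,29)])[0,1]);print(u,[(v,int(col[v])) for v in range(v0-3,v1+4)])
v=int(round(topix(p,[w(7,0,33)])[0,1]));r=g[v-1:v+2].mean(0)
print("row",v,topix(p,[w(7-16.5,0,29),w(7-15,0,33),w(7+15,0,33),w(7+16.5,0,29)])[:,0].round(1),[(k,int(r[k])) for k in range(u-40,u+40)])
for n in("scene","side"):
    q=eyes.capture(n)
    for o in["cell","tea_light","aa_cell"]:
        for d in nets.spot_in(o,q)[:2]:print(n,o,np.round(d["rect"]),round(d["confidence"],2))
```

```text
cell [231.8 111.8 264.4 147.1] 0.74
cell [104.9  22.9 376.8 213.1] 0.24
6 rim+y,home top+y,plate top+y, home cap+y, cap-y, home top-y,plate top -y,rim-y, edges [[249.0, 109.8], [248.9, 111.5], [248.8, 111.4], [249.0, 115.1], [249.2, 143.2], [249.2, 146.5], [249.1, 147.2], [249.3, 147.7], [248.9, 92.4], [249.4, 163.6]]
8 rim+y,home top+y,plate top+y, home cap+y, cap-y, home top-y,plate top -y,rim-y, edges [[251.3, 109.8], [251.3, 111.5], [251.2, 111.4], [251.3, 115.1], [251.4, 143.2], [251.5, 146.5], [251.4, 147.1], [251.5, 147.7], [251.2, 92.4], [251.6, 163.6]]
250 [(85, 158), (86, 156), (87, 156), (88, 155), (89, 132), (90, 122), (91, 169), (92, 194), (93, 192), (94, 187), (95, 182), (96, 183), (97, 184), (98, 186), (99, 189), (100, 191), (101, 184), (102, 181), (103, 184), (104, 189), (105, 185), (106, 186), (107, 191), (108, 177), (109, 149), (110, 153), (111, 162), (112, 161), (113, 152), (114, 164), (115, 164), (116, 166), (117, 169), (118, 169), (119, 167), (120, 169), (121, 173), (122, 172), (123, 164), (124, 162), (125, 165), (126, 165), (127, 163), (128, 162), (129, 170), (1
[... 1016 characters left out ...]
(252, 170), (253, 170), (254, 170), (255, 172), (256, 170), (257, 171), (258, 172), (259, 171), (260, 171), (261, 172), (262, 152), (263, 172), (264, 167), (265, 171), (266, 197), (267, 144), (268, 183), (269, 186), (270, 186), (271, 187), (272, 184), (273, 186), (274, 186), (275, 187), (276, 186), (277, 186), (278, 187), (279, 185), (280, 186), (281, 186), (282, 186), (283, 186), (284, 186), (285, 185), (286, 186), (287, 187), (288, 185), (289, 186)]
scene cell [254. 170. 268. 179.] 0.65
scene tea_light [266. 251. 291. 270.] 0.65
scene aa_cell [196. 232. 229. 246.] 0.61
side tea_light [259. 236. 282. 254.] 0.64
side tea_light [222. 160. 324. 208.] 0.6
side aa_cell [226. 161. 327. 204.] 0.41
```

Call:
{"method": "drive_tool", "body": {
  "series": "0 0.3 0 0 0 0 0.6;0 0.6 0.1 0 0 0 0.6;0 1 0.3 0 0 0 0.6;0 1 0.45 0 0 0 0.6;0 1 0.45 0 0 0 0.6"
}}

```text
time_s: 16.85
eef_pos: [647.1, -91.3, 71.5]
ee_rot: [-0.002, 0.809, 0.587, -0.001]
force: [-0.2, 0.6, 0.2]
grip_width: 0.598
```

Run:
```python
from lat import *
p=eyes.capture("wrist");save(p,"w13.png",None,1.5);g=p["frame"].astype(int).mean(2)
print(telemetry.sense()["eef_pos"].round(1))
for d in nets.spot_in("cell",p)[:2]: print("cell",np.round(d["rect"],1),d["confidence"])
w=lambda x,y,z:[*(c+ex*x+ey*y),z]
for x in(6,8): print(x,"rimL, homeL,plateL,homecapL,homecapR,platecapR, homeR,rimR,plateR",topix(p,[w(x-16.5,0,29),w(x-15,0,33),w(x-15,0,38),w(x-12,0,34),w(x+12,0,34),w(x+12,0,39),w(x+15,0,33),w(x+16.5,0,29),w(x+15,0,38)])[:,0].round(1))
print("plate ends",topix(p,[w(-88.3,31,29),w(-88.3,-31,29),w(0,31,29),w(0,-31,29)]).round(1).tolist())
v=int(round(topix(p,[w(7,0,31)])[0,1]));
for dv in(-3,0,3):
  r=g[v+dv-1:v+dv+2].mean(0);print(v+dv,[(k,int(r[k])) for k in range(60,125)])
```

```text
[647.4 -91.2  73.9]
cell [ 57.4 109.3 101.  154.1] 0.58
6 rimL, homeL,plateL,homecapL,homecapR,platecapR, homeR,rimR,plateR [ 55.7  53.7  48.4  56.8  90.2  85.8  95.3 100.7  91. ]
8 rimL, homeL,plateL,homecapL,homecapR,platecapR, homeR,rimR,plateR [ 58.4  56.4  51.2  59.5  93.1  88.7  98.2 103.5  93.9]
plate ends [[-51.4, 94.3], [-30.2, 179.2], [62.2, 88.5], [77.5, 178.5]]
132 [(60, 163), (61, 163), (62, 160), (63, 162), (64, 159), (65, 158), (66, 159), (67, 159), (68, 160), (69, 159), (70, 160), (71, 159), (72, 162), (73, 161), (74, 159), (75, 160), (76, 159), (77, 159), (78, 158), (79, 159), (80, 161), (81, 160), (82, 160), (83, 164), (84, 164), (85, 165), (86, 166), (87, 168), (88, 169), (89, 135), (90, 129), (91, 169), (92, 164), (93, 163), (94, 129), (95, 63), (96, 59), (97, 62), (98, 61), (99, 57), (100, 44), (101, 135), (102, 190), (103, 187), (104, 186), (105, 185), (106, 184), (107, 185), (108, 183), (109, 183), (110, 186), (111, 184), (112, 184), (113, 184), (114, 184), (115, 183), (116, 184), (117, 182), (118, 184), (119, 185), (120, 184), (121, 182), (122, 185), (123, 183
[... 792 characters left out ...]
(63, 158), (64, 159), (65, 161), (66, 161), (67, 161), (68, 162), (69, 163), (70, 165), (71, 164), (72, 165), (73, 164), (74, 164), (75, 165), (76, 169), (77, 166), (78, 166), (79, 166), (80, 166), (81, 166), (82, 168), (83, 165), (84, 167), (85, 165), (86, 165), (87, 164), (88, 164), (89, 152), (90, 130), (91, 159), (92, 165), (93, 170), (94, 142), (95, 81), (96, 67), (97, 65), (98, 67), (99, 62), (100, 49), (101, 142), (102, 187), (103, 185), (104, 184), (105, 184), (106, 185), (107, 183), (108, 184), (109, 183), (110, 185), (111, 186), (112, 185), (113, 185), (114, 184), (115, 185), (116, 186), (117, 185), (118, 185), (119, 185), (120, 185), (121, 187), (122, 186), (123, 186), (124, 189)]
```

Run:
```python
from lat import *
p=eyes.capture("wrist");g=p["frame"].astype(int).mean(2)
for v in(132,136): r=g[v-1:v+2].mean(0);print(v,[(k,int(r[k])) for k in range(40,66)])
w=lambda x,y,z:[*(c+ex*x+ey*y),z]
X=topix(p,[w(6,16.5,29),w(6,15,33),w(6,12,34),w(6,-12,34),w(6,-15,33),w(6,-16.5,29),w(6,31,29),w(6,-31,29),w(6,15,38),w(6,-15,38)]);print(X.round(1).tolist())
# sample along the projected scale-y line through the top centre at z=33
ys=np.arange(-34,36.1,.75);P=topix(p,[w(6,y,33) for y in ys]).astype(np.float32)
val=cv2.remap(g.astype(np.float32),P[None,:,0],P[None,:,1],cv2.INTER_LINEAR)[0]
print([(float(y),round(float(b[1]),1),int(x)) for y,b,x in zip(ys,P,val)])
```

```text
132 [(40, 182), (41, 179), (42, 181), (43, 180), (44, 182), (45, 182), (46, 180), (47, 184), (48, 181), (49, 182), (50, 180), (51, 182), (52, 183), (53, 183), (54, 184), (55, 183), (56, 178), (57, 157), (58, 159), (59, 165), (60, 168), (61, 166), (62, 166), (63, 165), (64, 164), (65, 162)]
136 [(40, 185), (41, 183), (42, 184), (43, 184), (44, 184), (45, 185), (46, 184), (47, 183), (48, 186), (49, 183), (50, 184), (51, 184), (52, 183), (53, 184), (54, 183), (55, 185), (56, 182), (57, 170), (58, 159), (59, 158), (60, 160), (61, 160), (62, 163), (63, 162), (64, 164), (65, 163)]
[[76.0, 111.0], [72.7, 113.2], [72.4, 117.7], [78.2, 152.9], [79.8, 157.0], [83.6, 158.2], [72.7, 89.0], [86.9, 177.7], [67.8, 113.1], [75.4, 158.1]]
[(-34.0, 183.0, 134), (-33.25, 182.0, 157), (-32.5, 181.0, 161), (-31.75, 180.0, 151), (-31.0, 179.0, 151), (-30.25, 177.9, 150), (-29.5, 176.9, 135), (-28.75, 175.9, 93), (-28.0, 174.9, 164), (-27.25, 173.9, 193), (-26.5, 172.9, 187), (-25.75, 171.8, 191), (-25.0, 170.8, 193), (-24.25, 169.8, 193), (-23.5, 168.8, 188), (-22.75, 167.7, 185), (-22.0, 166.7, 186), (-2
[... 860 characters left out ...]
(10.25, 120.3, 163), (11.0, 119.2, 161), (11.75, 118.1, 159), (12.5, 117.0, 156), (13.25, 115.8, 157), (14.0, 114.7, 151), (14.75, 113.6, 162), (15.5, 112.4, 162), (16.25, 111.3, 141), (17.0, 110.1, 103), (17.75, 109.0, 166), (18.5, 107.8, 186), (19.25, 106.7, 180), (20.0, 105.6, 180), (20.75, 104.4, 180), (21.5, 103.2, 181), (22.25, 102.1, 179), (23.0, 100.9, 176), (23.75, 99.8, 181), (24.5, 98.6, 185), (25.25, 97.5, 183), (26.0, 96.3, 183), (26.75, 95.1, 179), (27.5, 94.0, 179), (28.25, 92.8, 177), (29.0, 91.6, 180), (29.75, 90.4, 185), (30.5, 89.3, 184), (31.25, 88.1, 189), (32.0, 86.9, 143), (32.75, 85.7, 115), (33.5, 84.5, 144), (34.25, 83.3, 155), (35.0, 82.2, 150), (35.75, 81.0, 148)]
```

```bash
python3 -c "
from rig import ctrl
print(ctrl.finish_job())"
```

```text
the job is handed in; nothing more can be done
None
```

The cell is in the pocket and, by my last measurements, fully home and flat. I handed the job in at about 17 s, with the gripper open and clear of everything.

**What I did:** I gripped the cell and laid it at `near_end` with about 8 N of contact. While still holding it lightly on the plate, I slid it about 2.5 mm sideways to centre it. Then I loosened the fingers, raised the tips about 2.5 mm and pushed the cell along the plate with the rear finger until it dropped. I did not lift it again after laying it.

**Last checks:**
- **Cell:** In an oblique wrist-camera view, the cell's cap ring, its right edge and the pocket rim came within 1 px of where a fully seated cell should appear. Its left edge was about 3 px off, but nowhere near an unseated cell. The rim also shows clear around the cell.
- **Forces:** The readings during the push stayed near 1 N. The highest I saw anywhere was about 8 N.
- **Candle and pencil battery:** In the scene camera both boxes were within a few pixels of where they started. The side camera placed the candle correctly but did not find the pencil battery; it gave a false hit on the scale instead.

**What was unclear:**
- **Late drop detection:** I did not spot the drop at first. I pushed and nudged the finger a few millimetres further, including about 2 mm sideways. The fingertip passed over the seated cell without measurable force.
- **Final check by numbers only:** The 12-picture limit was used up, so the last check rests on pixel measurements, not on viewing the final picture.

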